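# Hang the casting basket to drain

## Robot

A 6-joint arm with a two-finger parallel gripper is mounted at the origin on the work surface. World frame = base frame: x ahead of the robot, y to its left, z up, the work surface at z = 0. Lengths are in m, angles in degrees, forces in N, time in s.
With the tool pointing down it reaches from about 0.325 to 0.775 m from the base axis. Payload 5.5 kg.
Tool frame: the origin (TCP) lies at the centre of the arm's flange, where the gripper is bolted on; the fingertips stand 182 mm ahead of it and the grasp point (between the pads) lies 163 mm ahead of it; z points along the fingers, y is the line along which they close (so a half turn about z gives the same grasp; the last joint's range is limited). The gripper opens to 88 mm and grips with 3 to 60 N. Pads are 20 mm wide; open, the fingers measure 115 mm over their backs; the gripper's body (75 mm by 178 mm) begins 61 mm behind the grasp point.
Start: joints at [-72.061, 5.22, 70.514, -0, 104.267, -3.249], TCP at [0.217, -0.559, 0.405] pointing down, gripper open.
Joint ranges: [-164.24, 164.24], [-49.07, 125.15], [9.68, 141.18], [-86.29, 266.29], [3.28, 154.24], [-151.56, 151.56]. Speed limits (degrees/s): [147.25, 147.25, 172.46, 180, 180, 180].

## Interface

Orientations are given as [roll, pitch, yaw] about the fixed x, y, z axes, in that order (R = Rz(yaw) Ry(pitch) Rx(roll)).
In Python, from station import r gives the robot as it stands. The module is installed in compiled form; this text tells all that it offers. Calls block until the motion is done:
- r.reach(position, orientation): joint-space move of the TCP to a pose.
- r.servo_line(position, rotation=None, speed=0.15): straight line of the TCP; rotation=None keeps the orientation; speed is the mean speed in m/s.
- r.move_joints(angles): joint-space move.
- r.let_go() and r.grab(squeeze=None): open the fingers fully, or close them until they stop; squeeze is the grip in N (None keeps the last).
- r.wait(seconds).
- r.inverse_kinematics(position, orientation): joint angles nearest the present ones, or None.
- r.sense(): the state.
- r.snapshot(name): name is "scene" or "top" or "wrist"; returns a dict with "frame" (400x640x3 uint8, red, green, blue), "fx", "fy", "cx", "cy" (pixels), "dist_coeffs" ([k1, k2, p1, p2, k3] as OpenCV has them; the pictures are not rectified), "R" (3x3) and "t" (3): a world point X has camera coordinates R X + t. Camera axes: x right, y down, z forward; pixel columns grow to the right and rows downward; lengths in m; the calibration is good to about 2 mm. A picture is of the moment at which its call begins. There is no depth.
A pose or a line that the arm cannot do raises r.IKError and nothing moves.
- r.hand_in(): hands the job in; it is judged then, once.
The state is a dict: "clock": time; "joints": joint angles; "joint_vel": joint speeds; "joint_torque": joint torques, N m; "tcp_pos": TCP position; "orientation": TCP orientation; "contact_force": force on the tool from outside, world axes, zero at the start; "torque": the same for the moment, N m; "opening": finger opening in m; "gripper_force": force on a finger pad.
Only numpy, scipy, OpenCV 4.12 (cv2) and the standard library are available. Lean on these libraries where they do the work, as an engineer would, in place of code of your own. Each camera call takes 0.05 s, during which the arm holds its last target. There are 200 camera calls.

## Task

The little dip basket of castings has to drain. Take the flat steel S-hook off the small bench stand and hang it over the rail of the drain rack, near its middle above the drip tray, and let go of it; then hang the basket by its handle in the hook's lower curl so that it hangs free and still. Carry the basket upright so nothing spills, keep clear of the strip light above the rail, and leave everything else where it stands.

Things in the scene. Friction and masses are not known exactly. Their poses are not given: they have to be found in the camera images.
- hook: Steel S-hook of flat bar (14 mm wide along its y, 5 mm thick), 177 mm tall, 41 mm wide, 130 to 210 g, hanging free on the stand's bar. Origin at its middle. As it hangs z is up and the S lies in its xz plane; its x points as the stand's x within 0.05 rad. The straight shank passes through the origin and leans 15.4 degrees: top end toward -x, bottom end toward +x, 65 mm each way
- hook_upper (a point): Where a 12 mm rail's centre line lies inside the hook's upper curl when it hangs on it: 77.3 mm above the hook's origin. Curl: 18 mm radius to the middle of its thickness, centred 68 mm above the origin. It opens downward; its tip is on the hook's +x side (x = +19, z = +67 mm). Clear mouth 31 mm, measured square to the shank. Axes as the hook's
- hook_lower (a point): Where the 7 mm handle's centre line lies inside the hook's lower curl when the basket hangs there: 79.9 mm below the hook's origin. Curl: the upper one turned half round, centred 68 mm below the origin. It opens upward; its tip is on the hook's -x side (x = -19, z = -67 mm). Clear mouth 31 mm. Axes as the hook's
- basket: Round steel wire basket with castings, 82 mm wide at the rim, 42 mm high, 150 to 310 g, standing on the table. Origin at the centre of its underside, z up, x ahead and 34 to 63 degrees left. Rigid 7 mm wire handle, an arch in its yz plane: legs lean in from the rim to y = +-25 mm, rise straight from z = 68 to 122 mm (57 mm over the outsides, to grip across both), then meet in a blunt peak
- handle_mid (a point): Centre line of the basket handle at its peak, 132 mm above the basket's origin
- rack: Steel drain rack fixed on the table: a drip tray (150 x 300 mm, 18 mm high) between two posts 18 mm thick at y = +-190 mm, a round rail between them, a strip light above. Origin at the centre of its underside, z up, x pointing 74 to 97 degrees left of straight ahead (the rail runs roughly to and from the robot), y along the rail
- rail_mid (a point): Middle of the rail's centre line, 325 mm above the table; the rail is round, 12 mm thick and runs along the rack's y (these are the rack's axes). The drip tray lies under it; the hook belongs within 100 mm of this point along the rail
- lamp: Strip light fixed on top of the rack's posts, above the rail: 50 mm wide (x), 434 mm long (y), 32 mm high. Origin at the centre of its underside, 430 mm above the table, 105 mm above the rail and 18 mm toward the rack's +x. A gripper pointing straight down does not fit beneath it
- stand: Small steel bench stand fixed on the table: base plate 110 x 120 mm, a post at the back (x = +60, y = -50 mm), an arm from it forward to a round bar 12 mm thick that runs along the stand's y from -50 to +58 mm at x = 0, centre line 210 mm above the table, with a ball at its free end. Origin on the table below the bar. x points ahead and 34 to 63 degrees to the left
- dish: Low round glass dish, 80 mm wide, 45 mm high; origin at the centre of its underside
- pliers: Flat-nose pliers lying on the table, about 150 mm long, 12 mm high; origin on the table at their middle, x towards the nose
- jar: Amber glass jar with black cap, 72 mm wide, 80 mm high; origin at the centre of its underside
- bottle: White plastic bottle, 60 mm wide, 150 mm high; origin at the centre of its underside
- brush: Brush with a wooden handle, 170 mm long, lying on the table along its x; origin at its middle

How it is judged:
By the outcome, as a careful person would: the job done as asked, in the order asked, and still so for the second after the job is handed in, with the robot touching nothing.
It also fails if it takes over 72 s, if anything falls off the work surface, if the arm or the gripper's body presses on something with over 40 N, if the wrist force passes 120 N, or if a joint passes its speed limit or range.

## Working session

There is one attempt and no reset: what is moved stays moved. The work goes in short steps, each a Python script; the robot and the scene stay as the last script left them, time stands still between calls to the robot, and variables do not carry over. Pictures are saved under pics/ and viewed, at most 10 in all, crops included, and the job is handed in when it is done.

```bash
mkdir -p pics; ls
python3 - <<'E'
from station import r
import cv2,numpy as np
for n in("scene","top"):
    d=r.snapshot(n); cv2.imwrite(f"pics/{n}0.png",d["frame"][:,:,::-1]); print(n,d["fx"],d["dist_coeffs"],np.round(-d["R"].T@d["t"],3),np.round(d["R"],2).tolist())
print(r.sense()["clock"])
E
```

```text
pics
scene 410.03794421213064 [-0.06395879  0.          0.          0.          0.        ] [1.18  0.184 1.333] [[-0.31, 0.95, 0.01], [0.82, 0.27, -0.51], [-0.49, -0.15, -0.86]]
top 373.92309840656054 [0.00909327 0.         0.         0.         0.        ] [0.369 0.015 1.2  ] [[-0.02, -1.0, -0.01], [-0.98, 0.02, -0.19], [0.19, 0.01, -0.98]]
0.1
```

View pics/scene0.png

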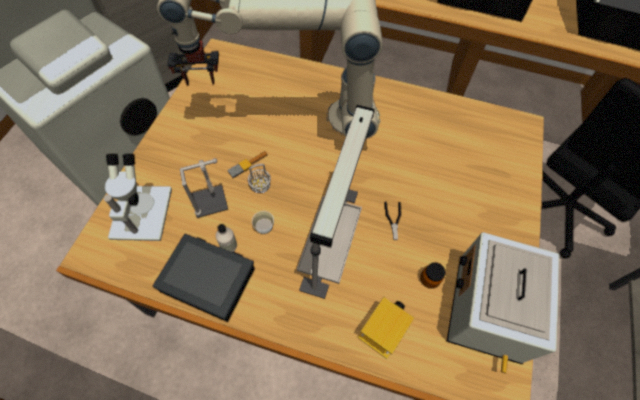

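View pics/top0.png

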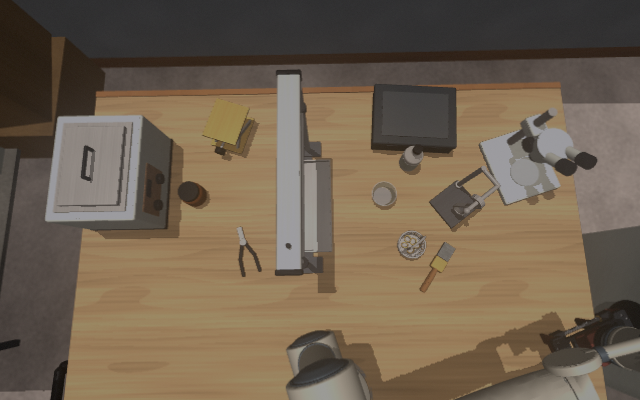

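The scene view shows the stand near (200,185), basket (259,180), dish (262,222), bottle (226,237), and the rack with lamp from (363,112) to (320,240). The top view shows the stand near (465,198), basket (412,245), and lamp corners near (277,71), (300,71), (277,273) and (301,273). Next I'll enlarge these areas.

```bash
cat > h.py <<'E'
from station import r
import cv2,numpy as np
from scipy.optimize import least_squares
from scipy.spatial.transform import Rotation as Ro
def K(d): return np.array([[d["fx"],0,d["cx"]],[0,d["fy"],d["cy"]],[0,0,1.]])
def plane(d,px,z):
    "pixel -> world point on plane height z"
    u=cv2.undistortPoints(np.array([[px]],float),K(d),np.array(d["dist_coeffs"]))[0,0]
    R=np.array(d["R"]);c=-R.T@d["t"];v=R.T@[u[0],u[1],1]
    return c+v*(z-c[2])/v[2]
def proj(d,X):
    return cv2.projectPoints(np.atleast_2d(X).astype(float),cv2.Rodrigues(np.array(d["R"]))[0],np.array(d["t"],float),K(d),np.array(d["dist_coeffs"]))[0][:,0]
def crop(d,x0,x1,y0,y1,s):
    return cv2.resize(np.ascontiguousarray(d["frame"][y0:y1,x0:x1,::-1]),None,fx=s,fy=s,interpolation=cv2.INTER_CUBIC)
E
python3 - <<'E'
from h import *
s=r.snapshot("scene");t=r.snapshot("top")
cv2.imwrite("pics/st.png",np.hstack([crop(t,385,510,155,275,3*1),crop(s,170,280,145,265,3)]) if 0 else cv2.resize(np.hstack([crop(t,390,505,160,270,3),crop(s,172,282,145,255,3)]),(787,385)))
cv2.imwrite("pics/rk.png",np.hstack([crop(t,265,345,60,285,2.6),crop(s,280,400,90,315,2.6)]))
print(plane(t,(412,245),0.03),[plane(t,p,.462).round(3) for p in[(277,71),(300,71),(277,273),(301,273)]])
print(r.sense()["clock"])
E
```

```text
[ 0.44125603 -0.2531796   0.03      ] [array([0.792, 0.112, 0.462]), array([0.791, 0.062, 0.462]), array([0.366, 0.11 , 0.462]), array([0.365, 0.063, 0.462])]
0.2
```

View pics/st.png

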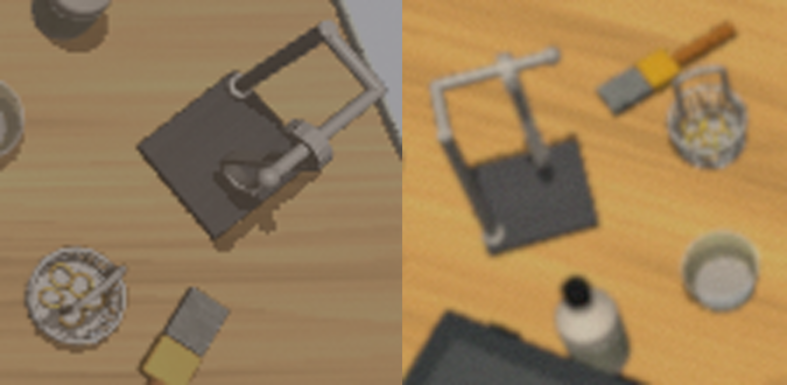

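View pics/rk.png

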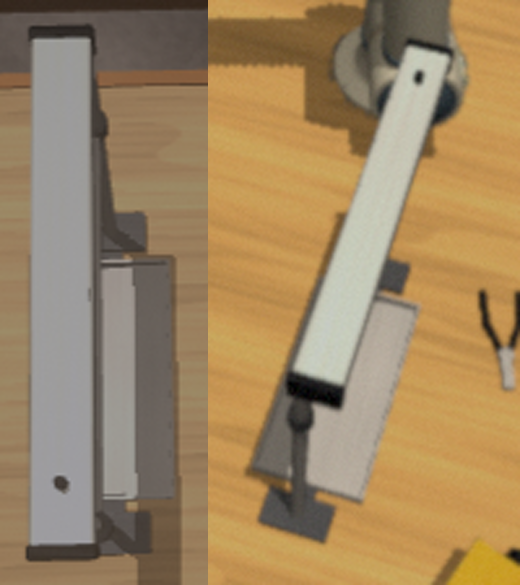

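Crop scale is 3.5. In the top view the stand ball is at (466.6,211.4), bar elbow (498.6,186.3), post top (482.9,168.6), post foot (458,183.4) and hook curl (479,200.6). In the scene view those are ball (214.9,160.4), elbow (182,169.9), post top (184.9,182.7), foot (198.3,213) and hook (203,163.6). The lamp's ends and corners are clear in the second picture. I'll fit poses and look closer with the wrist camera.

Run:
```python
from h import *
s=r.snapshot("scene");t=r.snapshot("top")
def fit(model,T,S,x0):
    def w(p): return np.c_[p[0]+np.cos(p[2])*model[:,0]-np.sin(p[2])*model[:,1],p[1]+np.sin(p[2])*model[:,0]+np.cos(p[2])*model[:,1],model[:,2]]
    def f(p):
        W=w(p);e=[]
        for d,P in((t,T),(s,S)):
            e+=[(proj(d,W[i])[0]-q) for i,q in enumerate(P) if q is not None]
        return np.ravel(e)
    o=least_squares(f,x0,loss='soft_l1');print(o.x[:2].round(4),np.degrees(o.x[2]).round(2));print(f(o.x).reshape(-1,2).round(1).tolist());return o.x
M=np.array([[0,.058,.21],[0,-.05,.21],[.06,-.05,.21],[.06,-.05,.006]])
p=fit(M,[(466.6,211.4),(498.6,186.3),(482.9,168.6),(458,183.4)],[(214.9,160.4),(182,169.9),(184.9,182.7),(198.3,213)],[.5,-.4,.8])
for d,q in((t,(479.1,200.6)),(s,(202.9,163.6))):
    X=plane(d,q,.222)-[p[0],p[1],0];c,n=np.cos(p[2]),np.sin(p[2]);print("hook top in stand",c*X[0]+n*X[1],-n*X[0]+c*X[1])
# lamp about its own origin, rows from rk.png (scale 2.6)
o=lambda x,y,a,b:(a+x/2.6,b+y/2.6)
L=np.array([[.025,-.217,.462],[-.025,-.217,.462],[.025,.217,.462],[-.025,.217,.462]])
T=[o(29,27,265,60),o(95,27,265,60),o(26,558,265,60),o(100,556,265,60)]
S=[o(343,403,280-80,90)if 0 else o(341-208,405,280,90),o(288-208,391,280,90),o(452-208,52,280,90),o(405-208,40,280,90)]
S=[S[0],S[1],S[2],S[3]]
p=fit(L,T,S,[.578,.087,1.57])
print(proj(s,np.array([[.79,.112,.462],[.79,.062,.462]])))
```

```text
[ 0.5551 -0.4109] 35.12
[[0.2, -2.0], [-0.9, -0.3], [0.1, 0.1], [-0.9, 2.0], [-1.0, -0.1], [-0.2, -1.7], [-0.5, 0.1], [0.4, -0.6]]
hook top in stand 4.693458454518677e-05 0.02147918543457713
hook top in stand 0.011419687792742186 0.021438071169371596
[0.5803 0.0879] 90.36
[[-0.3, -1.7], [-2.4, -2.3], [1.2, -0.4], [-1.5, -0.2], [-0.3, -3.2], [-0.5, -3.8], [-0.3, -1.8], [0.7, -1.3]]
[[330.83221076 239.61937307]
 [310.33111583 233.52883562]]
```

Run:
```python
from h import *
r.reach([.40,-.33,.42],[180,0,-40]);  print(r.sense()["clock"],r.sense()["tcp_pos"],r.sense()["orientation"])
d=r.snapshot("wrist");np.save("w1.npy",d,allow_pickle=True);cv2.imwrite("pics/w1.png",d["frame"][:,:,::-1])
print(-np.array(d["R"]).T@d["t"],np.round(d["R"],2),d["fx"])
```

```text
1.7 [ 0.39981115 -0.33036104  0.41995926] [ 1.79985525e+02 -9.33592365e-04 -3.99897284e+01]
[ 0.4629262  -0.38185953  0.40072126] [[-0.64 -0.77  0.  ]
 [-0.73  0.61  0.3 ]
 [-0.23  0.19 -0.95]] 322.0944810502102
```

View pics/w1.png

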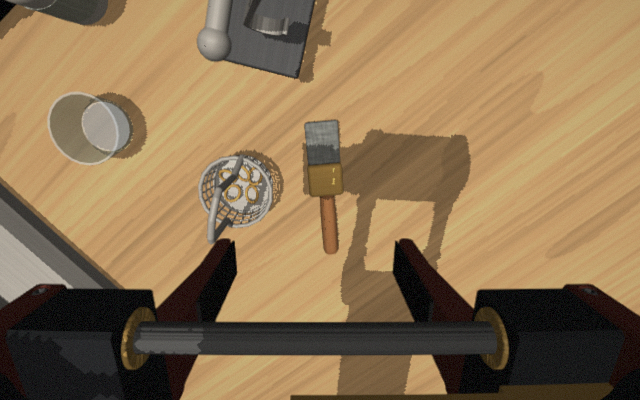

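The wrist view shows the basket at (237,190) with its handle running (211,238)–(217,194)–(240,160). The ball is at (213,42) and the hook is only partly in view at the top edge. One more wrist view, further forward, will show the hook, and I'll overlay the models to check the fits.

```bash
cat >> h.py <<'E'
def Rz(a): a=np.radians(a); return np.array([[np.cos(a),-np.sin(a),0],[np.sin(a),np.cos(a),0],[0,0,1]])
def W(pose,M): return np.atleast_2d(M)@Rz(pose[2]).T+[pose[0],pose[1],0]
STAND=np.array([[0,.058,.21],[0,-.05,.21],[.06,-.05,.21],[.06,-.05,.006]])
HANDLE=np.array([[0,-.041,.042],[0,-.025,.068],[0,-.025,.122],[0,0,.132],[0,.025,.122],[0,.025,.068],[0,.041,.042]])
a=np.linspace(0,2*np.pi,40);RIM=np.c_[.041*np.cos(a),.041*np.sin(a),0*a+.042]
b=np.linspace(-.3,3.4,20);_c=lambda s:np.c_[s*.018*np.cos(b),0*b,s*(.068+.018*np.sin(b))]
HOOK=np.vstack([_c(1),_c(-1)])+[0,0,.21-.0773]
def draw(img,d,P,col,off=(0,0),s=1):
    q=((proj(d,P)-off)*s).round().astype(int); cv2.polylines(img,[q.reshape(-1,1,2)],False,col,1,cv2.LINE_AA)
E
python3 - <<'E'
from h import *
r.reach([.44,-.44,.45],[180,0,-10]); print(r.sense()["clock"])
d=r.snapshot("wrist");np.save("w2.npy",d,allow_pickle=True)
d1=np.load("w1.npy",allow_pickle=True).item();t=r.snapshot("top")
def ov(d,x0,x1,y0,y1,s):
    im=crop(d,x0,x1,y0,y1,s)
    sp=(.5551,-.4109,38);bp=(.441,-.253,48)
    for P,c in((W(sp,STAND),(0,0,255)),(W(sp,HOOK+[0,.0215,0]),(0,255,0)),(W(bp,HANDLE),(255,0,0)),(W(bp,RIM),(255,0,255))): draw(im,d,P,c,(x0-.5,y0-.5),s)
    return im
A=ov(d,0,640,0,300,1.25);B=np.hstack([ov(d1,170,300,130,250,2.4),ov(t,400,505,160,270,2.6)])
B=cv2.copyMakeBorder(B[:290],0,0,0,0,0) if 0 else B
C=np.zeros((600,800,3),np.uint8);C[:300]=cv2.resize(A,(800,375))[:300];h=min(300,B.shape[0]);C[300:300+h,:min(800,B.shape[1])]=0
B1=ov(d1,170,300,130,250,2.4);B2=ov(t,400,505,160,270,2.7)
C[300:300+B1.shape[0],:B1.shape[1]]=B1;C[300:300+B2.shape[0],400:400+B2.shape[1]]=B2
cv2.imwrite("pics/ov1.png",C)
E
```

```text
2.3833Traceback (most recent call last):
  File "<stdin>", line 10, in <module>
    return _nx.concatenate(arrs, 1, dtype=dtype, casting=casting)
           ~~~~~~~~~~~~~~~^^^^^^^^^^^^^^^^^^^^^^^^^^^^^^^^^^^^^^^
ValueError: all the input array dimensions except for the concatenation axis must match exactly, but along dimension 0, the array at index 0 has size 288 and the array at index 1 has size 286
```

```bash
cat > ov.py <<'E'
from h import *
d=np.load("w2.npy",allow_pickle=True).item();d1=np.load("w1.npy",allow_pickle=True).item()
def run(t,sp,bp,hy,name):
    def ov(d,x0,x1,y0,y1,s):
        im=crop(d,x0,x1,y0,y1,s)
        for P,c in((W(sp,STAND),(0,0,255)),(W(sp,HOOK+[0,hy,0]),(0,255,0)),(W(bp,HANDLE),(255,0,0)),(W(bp,RIM),(255,0,255))): draw(im,d,P,c,(x0-.5,y0-.5),s)
        return im
    C=np.zeros((600,800,3),np.uint8)
    for (a,x,y) in((ov(d,0,640,0,240,1.25),0,0),(ov(d1,170,300,130,250,2.4),0,300),(ov(t,400,505,160,270,2.7),400,300)):
        C[y:y+a.shape[0],x:x+a.shape[1]]=a
    cv2.imwrite(name,C)
E
python3 -c "
from ov import *
run(r.snapshot('top'),(.5551,-.4109,38),(.441,-.253,48),.0215,'pics/ov1.png')"
```

```text
(no output)
```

View pics/ov1.png

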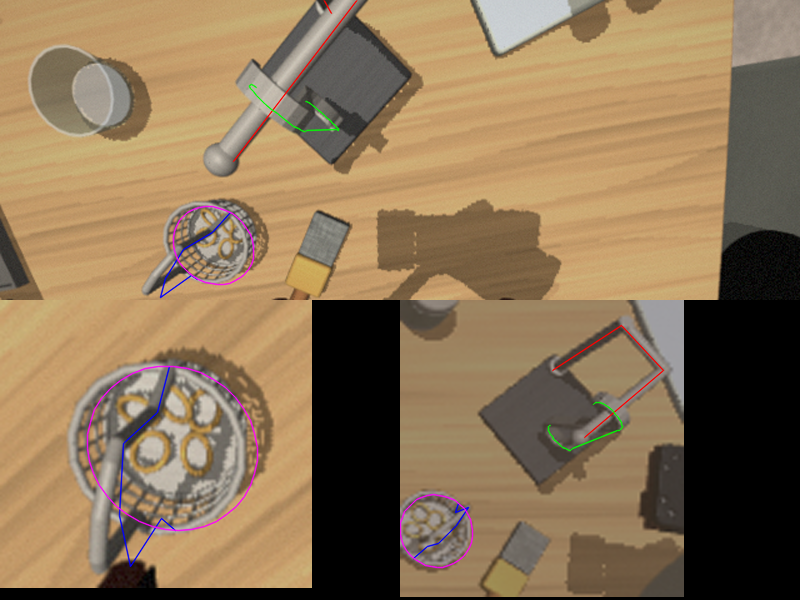

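The overlay shows the models landing near the objects but 4–7 mm off in the wrist views, with the ball at (176,126) in w2 and the rim centre at (236,191) in w1. I'll refit with these points weighted in millimetres.

```bash
cat > fit.py <<'E'
from ov import *
t=r.snapshot("top");s=r.snapshot("scene")
def mmres(dd,X,q):
    z=(np.array(dd["R"])@X+dd["t"])[2]; return (proj(dd,X)[0]-q)*z/dd["fx"]*1000
def fit(obs,x0):
    def f(p): return np.ravel([mmres(dd,W(p,m)[0],q) for dd,m,q in obs])
    o=least_squares(f,x0,loss='soft_l1',f_scale=2,x_scale=[.01,.01,5]);print(o.x.round(4));print(f(o.x).reshape(-1,2).round(1).tolist());return o.x
B=[0,.058,.21];E=[0,-.05,.21];P=[.06,-.05,.21];F=[.06,-.05,.006]
sp=fit([(t,B,(466.2,211.6)),(t,E,(498,186.1)),(t,P,(483.1,169)),(t,F,(458,184.5)),(s,B,(214.9,160.4)),(s,E,(182,169.9)),(s,P,(184.9,182.7)),(s,F,(198.3,213)),(d,B,(176,126.4)),(d1,B,(213,42))],[.55,-.41,38])
c=[0,0,.042];s1=[0,-.025,.122];s2=[0,.025,.122]
bp=fit([(t,c,(412.3,245.2)),(s,c,(259.4,179.9)),(s,s1,(250.3,167.3)),(s,s2,(264,165)),(d1,c,(235.8,190.8)),(d1,s1,(219.2,188.3)),(d1,s2,(211.7,241.7)),(d,c,(166.4,193.8)),(d,s1,(148,200))],[.441,-.253,48])
for dd,q in((t,(479.1,200.6)),(d,(218,76))):
    X=(plane(dd,q,.221)-[sp[0],sp[1],0])@Rz(sp[2]);print("hook",X)
run(t,sp,bp,.0215,'pics/ov2.png')
E
python3 fit.py
```

```text
[ 0.5551 -0.4095 34.1268]
[[-0.5, -6.6], [-1.8, 0.5], [-0.4, -0.7], [-2.9, 3.1], [-1.8, 0.9], [0.7, -6.1], [-1.4, 0.2], [1.8, -2.2], [2.1, -1.1], [0.7, -1.3]]
[ 0.4449 -0.2491 33.2191]
[[-2.6, -5.1], [-0.6, -6.3], [-0.7, 0.9], [-0.7, -1.5], [0.6, 1.1], [2.3, 1.3], [-0.7, -2.7], [-0.5, 0.4], [-1.3, -0.5]]
hook [-0.00115924  0.01980468  0.221     ]
hook [-0.00102123  0.01444763  0.221     ]
```

View pics/ov2.png

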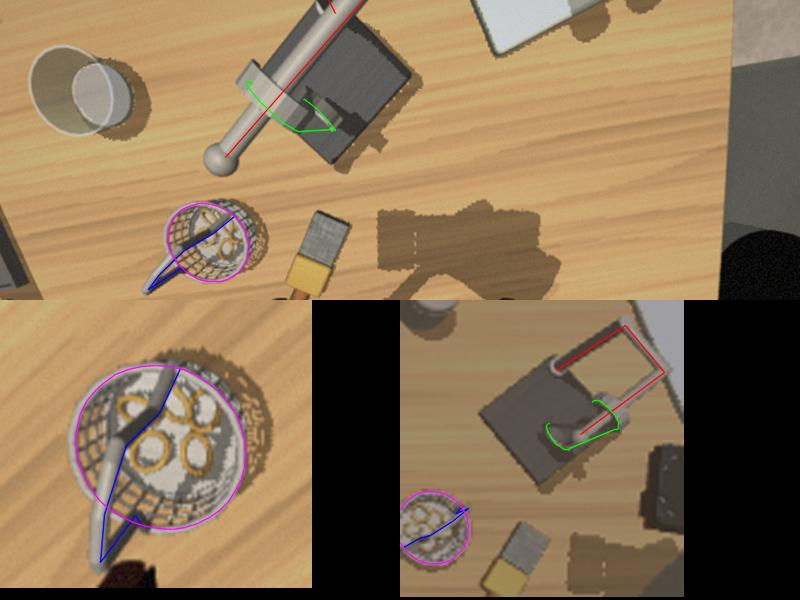

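```bash
cat > fit2.py <<'E'
from fit import *
g=cv2.cvtColor(d["frame"],cv2.COLOR_RGB2GRAY)
ls=cv2.createLineSegmentDetector().detect(g[:140,140:300])[0][:,0]+[140,0,140,0]
for l in ls:
    if np.hypot(*(l[2:]-l[:2]))>12:
        q=[(plane(d,l[:2],.21)-[*sp[:2],0])@Rz(sp[2]),(plane(d,l[2:],.21)-[*sp[:2],0])@Rz(sp[2])]
        print(l.round(0),"stand xy mm",(np.array(q)[:,:2]*1000).round(1).tolist())
def f(p):
    o=[(t,[0,p[3],.21],(466.2,211.6)),(t,E,(498,186.1)),(t,P,(483.1,169)),(t,F,(458,184.5)),(s,[0,p[3],.21],(214.9,160.4)),(s,P,(184.9,182.7)),(s,F,(198.3,213)),(d,[0,p[3],.21],(176,126.4)),(d1,[0,p[3],.21],(213,42))]
    return np.ravel([mmres(dd,W(p,m)[0],q) for dd,m,q in o])
o=least_squares(f,[*sp,.06],loss='soft_l1',x_scale=[.01,.01,5,.01]);print(o.x,f(o.x).reshape(-1,2).round(1).tolist())
E
python3 fit2.py
```

```text
[ 0.5551 -0.4095 34.1268]
[[-0.5, -6.6], [-1.8, 0.5], [-0.4, -0.7], [-2.9, 3.1], [-1.8, 0.9], [0.7, -6.1], [-1.4, 0.2], [1.8, -2.2], [2.1, -1.1], [0.7, -1.3]]
[ 0.4449 -0.2491 33.2191]
[[-2.6, -5.1], [-0.6, -6.3], [-0.7, 0.9], [-0.7, -1.5], [0.6, 1.1], [2.3, 1.3], [-0.7, -2.7], [-0.5, 0.4], [-1.3, -0.5]]
hook [-0.00115924  0.01980468  0.221     ]
hook [-0.00102123  0.01444763  0.221     ]
[283.  12. 300.  25.] stand xy mm [[-2.0, -40.3], [-14.2, -42.0]]
[217.  94. 191. 125.] stand xy mm [[-4.8, 25.2], [-5.8, 52.2]]
[248. 117. 224.  99.] stand xy mm [[-29.1, 21.0], [-10.5, 23.8]]
[294.   0. 285.  11.] stand xy mm [[-2.1, -49.3], [-2.2, -41.2]]
[249.  73. 252.  93.] stand xy mm [[-11.0, 0.7], [-20.7, 8.3]]
[266. 133. 248. 118.] stand xy mm [[-44.5, 20.6], [-29.6, 21.5]]
[226.  74. 201.  49.] stand xy mm [[-1.1, 11.6], [19.8, 11.9]]
[270.  -2. 218.  62.] stand xy mm [[8.9, -39.8], [7.3, 10.1]]
[209.  54. 251.   1.] stand xy mm [[14.4, 10.3], [16.0, -30.5]]
[246.  89. 227.  74.] stand xy mm [[-16.4, 8.8], [-1.6, 11.1]]
[253.  92. 262. 101.] stand xy mm [[-20.7, 7.2], [-28.4, 7.1]]
[294. 
[... 915 characters left out ...]
 mm [[19.0, 13.1], [18.1, 24.5]]
[168. 139. 161. 129.] stand xy mm [[-0.7, 70.6], [7.0, 69.3]]
[174. 127. 188. 132.] stand xy mm [[1.5, 61.3], [-6.9, 57.4]]
[175. 112. 199.  82.] stand xy mm [[7.1, 53.1], [8.1, 27.9]]
[250.  93. 240. 106.] stand xy mm [[-19.9, 8.9], [-20.6, 20.0]]
[173. 131. 183. 138.] stand xy mm [[0.7, 64.2], [-7.2, 62.9]]
[275.  23. 233.  75.] stand xy mm [[-2.9, -32.3], [-4.6, 9.1]]
[206.  59. 195.  74.] stand xy mm [[13.7, 13.5], [12.7, 25.7]]
[141. 113. 157. 109.] stand xy mm [[23.3, 70.3], [16.9, 60.8]]
[ 0.55576077 -0.41092012 34.25739062  0.06120561] [[-1.5, -5.3], [-0.5, -0.3], [0.7, -1.5], [-1.7, 2.4], [-0.2, 0.3], [-2.9, 0.5], [0.4, -1.9], [1.4, 0.4], [0.8, 0.6]]
```

Bar edges fit a bar yaw of about 36° with the hook 17 mm along it, which agrees with the spec range. Now the grasp geometry and reachability check, with the tool tilted 30° below horizontal.

```bash
cat > g.py <<'E'
from h import *
T=30
def pose(grasp,yaw,sg=1,tau=T,back=0):
    c,s=np.cos(np.radians(tau)),np.sin(np.radians(tau));X=Rz(yaw)[:,0]
    z=c*X+[0,0,-s];y=sg*Rz(yaw)[:,1];R=np.c_[np.cross(y,z),y,z]
    return (np.array(grasp)-(.163+back)*z).tolist(),Ro.from_matrix(R).as_euler("xyz",degrees=True).tolist()
SP=(.5551,-.4095,34.13);HY=36.
BARP=W(SP,[.001,.017,.21])[0]
HG=np.array([.0022,0,-.008])                # grasp point in the hook frame
hook_g=lambda origin,yaw:np.array(origin)+Rz(yaw)@HG
RAIL=np.array([.5803,.070,.325]);RY=90.4
BP=(.4449,-.2491,35.)
E
python3 - <<'E'
from g import *
def ik(n,p):
    for sg in(1,-1):
        q=r.inverse_kinematics(*pose(*p[:2],sg,**p[2])); print(n,sg,None if q is None else np.round(q,0).tolist())
ho=BARP-[0,0,.0773];g=hook_g(ho,HY);ro=RAIL-[0,0,.0773];rg=hook_g(ro,RY)
print(BARP,g,rg)
ik("hook",(g,HY,{}));ik("pre",(g,HY,dict(back=.09)));ik("lift",(g+[0,0,.04],HY,{}))
ik("lift back",(g+[0,0,.04]-.09*Rz(HY)[:,0],HY,{}))
ik("rail pre",(rg+[0,-.1,.03],RY,{}));ik("rail",(rg,RY,{}));ik("rail back",(rg,RY,dict(back=.12)))
b=W(BP,[0,0,.108])[0];ik("bask",(b,BP[2],{}));ik("bpre",(b,BP[2],dict(back=.09)));ik("blift",(b+[0,0,.12],BP[2],{}))
hl=RAIL-[0,0,.0773+.0799+.024];ik("bhang",(hl,RY,{}));ik("bhangpre",(hl+[0,-.12,.03],RY,{}))
E
```

```text
[ 0.54638953 -0.39486689  0.21      ] [ 0.54816937 -0.39357377  0.1247    ] [0.58028464 0.07219995 0.2397    ]
hook 1 None
hook -1 [-64.0, 19.0, 84.0, 59.0, 92.0, -16.0]
pre 1 None
pre -1 [-70.0, 19.0, 80.0, 57.0, 100.0, -15.0]
lift 1 None
lift -1 [-64.0, 17.0, 82.0, 59.0, 94.0, -13.0]
lift back 1 None
lift back -1 [-71.0, 19.0, 79.0, 57.0, 100.0, -16.0]
rail pre 1 None
rail pre -1 [-31.0, 16.0, 73.0, 57.0, 118.0, -16.0]
rail 1 None
rail -1 [-23.0, 10.0, 82.0, 57.0, 109.0, -14.0]
rail back 1 None
rail back -1 [-32.0, 15.0, 70.0, 58.0, 120.0, -13.0]
bask 1 None
bask -1 [-67.0, -7.0, 114.0, 58.0, 92.0, -21.0]
bpre 1 None
bpre -1 [-76.0, -7.0, 109.0, 56.0, 102.0, -21.0]
blift 1 None
blift -1 [-67.0, -14.0, 107.0, 59.0, 99.0, -9.0]
bhang 1 None
bhang -1 [-23.0, 14.0, 87.0, 55.0, 104.0, -23.0]
bhangpre 1 None
bhangpre -1 [-33.0, 20.0, 77.0, 52.0, 114.0, -25.0]
```

Run:
```python
from g import *
st=lambda n:(lambda s:print(n,round(s["clock"],2),"open",round(s["opening"],4),"F",np.round(s["contact_force"],1)))(r.sense())
g=hook_g(BARP-[0,0,.0773],HY)
r.reach(*pose(g,HY,-1,back=.1)); st("pre")
r.servo_line(*pose(g,HY,-1),speed=.08); st("at")
r.grab(30); st("grab")
r.servo_line(*pose(g+[0,0,.04],HY,-1),speed=.06); st("lift")
r.servo_line(*pose(g+[0,0,.06]-.1*Rz(HY)[:,0],HY,-1),speed=.12); st("back")
d=r.snapshot("wrist");np.save("w3.npy",d,allow_pickle=True)
s=r.snapshot("scene");np.save("s3.npy",s,allow_pickle=True)
t=r.snapshot("top")
C=np.zeros((600,800,3),np.uint8)
a=crop(d,0,640,0,400,.8);C[:a.shape[0],:a.shape[1]]=a
a=crop(s,150,270,130,230,2.3);C[330:330+a.shape[0],:a.shape[1]]=a;a=crop(t,400,520,150,250,2.5);C[330:330+a.shape[0],400:400+a.shape[1]]=a
cv2.imwrite("pics/h3.png",C)
```

```text
pre 3.82 open 0.0878 F [-0.8 -0.3 -0.4]
at 5.22 open 0.0877 F [-0.6 -0.6  0.2]
grab 6.34 open 0.0135 F [0.1 0.4 0.6]
lift 7.16 open 0.0135 F [ 0.2 -0.1 -3.3]
back 8.16 open 0.0139 F [-0.3  0.9 -0.9]
```

View pics/h3.png

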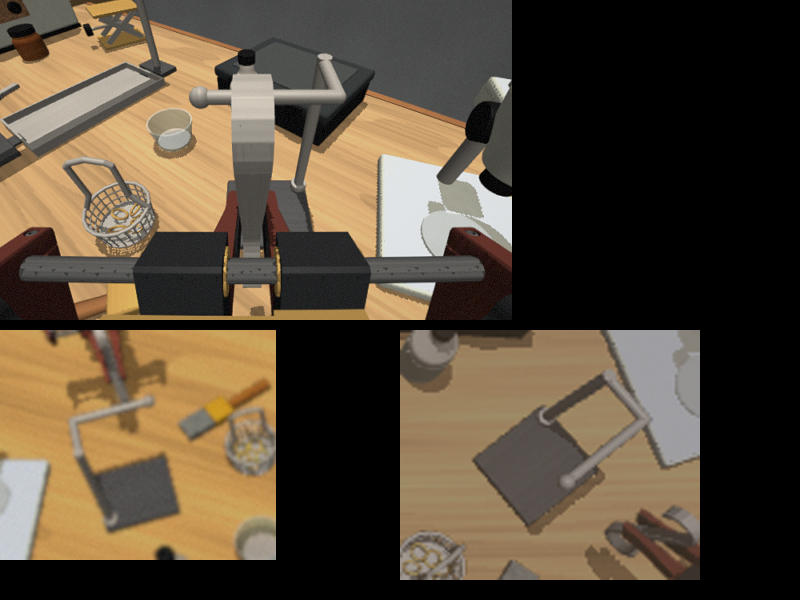

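The hook is held upright and clear of the stand: crown at (315,95) in wrist pixels, stand and basket undisturbed. I'll raise it, go beside the rail and check against the model there.

Run:
```python
from g import *
st=lambda n:(lambda s:print(n,round(s["clock"],2),"open",round(s["opening"],4),"F",np.round(s["contact_force"],1)))(r.sense())
g=hook_g(BARP-[0,0,.0773],HY)-.1*Rz(HY)[:,0]
r.servo_line(*pose([g[0],g[1],.34],HY,-1),speed=.2); st("up")
rg=hook_g(RAIL-[0,0,.0773],RY)
r.reach(*pose([.56,-.16,.34],RY,-1)); st("mid")
ho=RAIL-[0,0,.0773]+Rz(RY)@[-.08,0,.03]
r.servo_line(*pose(hook_g(ho,RY),RY,-1),speed=.15); r.wait(.3); st("pre")
d=r.snapshot("wrist");np.save("w4.npy",d,allow_pickle=True);s=r.snapshot("scene");t=r.snapshot("top")
H=W((ho[0],ho[1],RY),HOOK-[0,0,.21-.0773])+[0,0,ho[2]]
rail=RAIL+np.outer([-.18,.18],Rz(RY)[:,1])
L=np.array([[-.025,-.217,.105],[-.025,.217,.105],[.025,.217,.105],[.025,-.217,.105]])-[-.018,0,0]
L=RAIL+L@Rz(RY).T
C=np.zeros((600,800,3),np.uint8)
def ov(d,x0,x1,y0,y1,s):
    im=crop(d,x0,x1,y0,y1,s)
    for off in(-.007,.007):draw(im,d,H+Rz(RY)[:,1]*off,(0,255,0),(x0-.5,y0-.5),s)
    for z in(-.006,.006):draw(im,d,rail+[0,0,z],(0,0,255),(x0-.5,y0-.5),s)
    draw(im,d,L,(255,0,255),(x0-.5,y0-.5),s)
    if d is not w: draw(im,d,L+[0,0,.032],(255,0,0),(x0-.5,y0-.5),s)
    return im
w=d
for a,x,y in((ov(d,0,640,0,280,1.25),0,0),(ov(t,260,420,60,290,1.05*1),0,355),(ov(s,280,420,90,320,1.05),200,355)):C[y:y+a.shape[0],x:x+a.shape[1]]=a[:600-y]
cv2.imwrite("pics/h4.png",C)
```

```text
up 9.23 open 0.0135 F [-0.5  0.5 -2.5]
mid 10.41 open 0.0138 F [ 0.3  0.5 -2.1]
pre 11.98 open 0.0135 F [ 0.2 -0.  -2.1]
```

View pics/h4.png

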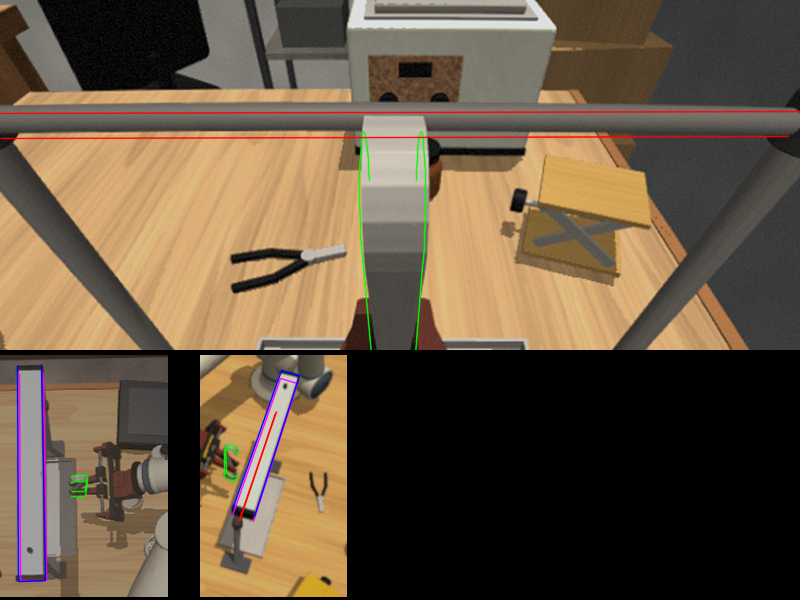

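The rail is at rows 104–132, about 2.5 mm above prediction and within calibration error. The held hook's crown is at (395,115), as expected with its 14 mm width. Lamp outlines match in both fixed views. Now I'll pass the curl over the rail, lower it under force watch and release.

Run:
```python
from g import *
st=lambda n:(lambda s:print(n,round(s["clock"],2),"open",round(s["opening"],4),"F",np.round(s["contact_force"],1)))(r.sense())
P=lambda dx,dz,**k:pose(hook_g(RAIL-[0,0,.0773]+Rz(RY)@[dx,0,dz],RY),RY,-1,**k)
r.servo_line(*P(0,.032),speed=.08); r.wait(.2); st("over")
f0=r.sense()["contact_force"]
r.servo_line(*P(0,.008),speed=.04); st("8")
for z in np.arange(.006,-.005,-.0015):
    r.servo_line(*P(0,z),speed=.03); r.wait(.1); f=r.sense()["contact_force"]; print(round(z,4),np.round(f,1))
    if f[2]-f0[2]>1.2 or np.linalg.norm(f-f0)>3: break
r.let_go(); st("open")
r.servo_line(*P(0,z,back=.12),speed=.12); r.wait(.3); st("out")
for n in("wrist","scene","top"): np.save(n[0]+"5.npy",r.snapshot(n),allow_pickle=True)
d,s,t=[np.load(n+"5.npy",allow_pickle=True).item() for n in"wst"]
hp=RAIL-[0,0,.0773]
H=HOOK-[0,0,.21-.0773];H=hp+H@Rz(RY).T
C=np.zeros((600,800,3),np.uint8)
a=crop(d,0,640,0,330,1.25)
for off in(-.007,.007):draw(a,d,H+Rz(RY)[:,1]*off,(0,255,0),(-.5,-.5),1.25)
C[:412]=a[:412]
a=crop(s,300,380,160,240,2.3);C[415:415+a.shape[0],:a.shape[1]]=a
cv2.imwrite("pics/h5.png",C)
```

```text
over 13.48 open 0.0136 F [-0.3 -0.4 -1.4]
8 14.23 open 0.0139 F [ 1.1 -0.4 -1.7]
0.006 [ 0.6 -0.3 -1.3]
0.0045 [-0.6  0.1 -1.3]
0.003 [ 0.6  0.1 -1.5]
0.0015 [ 0.1 -0.2 -2.1]
0.0 [-1.2  0.1 -1.3]
-0.0015 [ 0.8 -0.8  5.5]
open 17.54 open 0.0877 F [-1.3  0.6 -0.2]
out 18.99 open 0.0878 F [-0.7  0.4 -0.5]
```

View pics/h5.png

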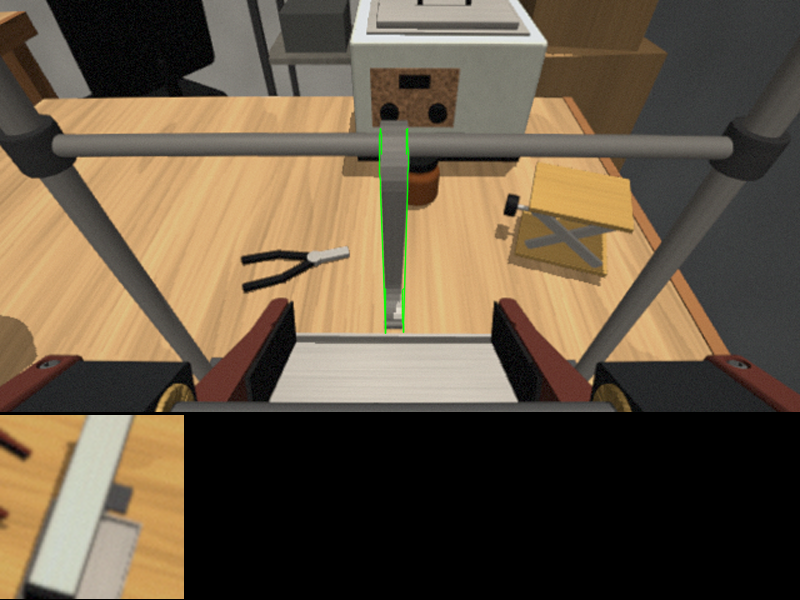

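The hook hangs on the rail at its middle: crown (393,123), lower curl (394,328), coinciding with the model, and the gripper is clear. The picture allowance is used up, so from here I'll rely on numbers and force. Next, the basket grasp.

Run:
```python
from g import *
st=lambda n:(lambda s:print(n,round(s["clock"],2),"open",round(s["opening"],4),"F",np.round(s["contact_force"],1)))(r.sense())
b=W(BP,[0,0,.108])[0];Y=BP[2]
r.servo_line(*pose([.56,-.12,.34],RY,-1),speed=.2)
r.reach(*pose(b+[0,0,.10],Y,-1,back=.11)); st("high")
r.servo_line(*pose(b,Y,-1,back=.11),speed=.15); r.wait(.2);st("pre")
d=r.snapshot("wrist");np.save("w6.npy",d,allow_pickle=True)
# check the handle against the picture: chamfer fit of the handle outline
g=cv2.GaussianBlur(cv2.cvtColor(d["frame"],cv2.COLOR_RGB2GRAY),(3,3),0)
dt=cv2.distanceTransform(255-cv2.Canny(g,40,100),cv2.DIST_L2,5)
s=np.linspace(0,1,15)[:,None];V=HANDLE[1:6];C=np.vstack([V[i]+(V[i+1]-V[i])*s for i in range(4)])
cam=-np.array(d["R"]).T@d["t"]
def f(p):
    X=W(p,C);e=[]
    tn=np.gradient(X,axis=0);n=np.cross(tn,X-cam);n/=np.linalg.norm(n,axis=1)[:,None]
    for k in(-1,1):
        q=proj(d,X+k*.0035*n);m=cv2.remap(dt,q[:,:1].astype(np.float32),q[:,1:].astype(np.float32),cv2.INTER_LINEAR,borderValue=8)[:,0];e.append(np.minimum(m,6))
    return np.r_[np.ravel(e),(np.array(p)-BP)/[.02,.02,20]]
best=min(((f([BP[0]+x,BP[1]+y,BP[2]+a])**2).sum(),x,y,a) for x in np.arange(-8,9,1)/1e3 for y in np.arange(-8,9,1)/1e3 for a in range(-6,8,2))
print("base",(f(BP)**2).sum(),"best",best)
print(proj(d,W(BP,V)).round(0).tolist())
```

```text
high 20.87 open 0.0882 F [0.6 0.2 0.4]
pre 21.88 open 0.0878 F [ 0.4 -0.4  0.3]
base 351.1451827897984 best (np.float64(207.6287312281362), np.float64(0.001), np.float64(0.001), 6)
[[342.0, 237.0], [346.0, 197.0], [315.0, 188.0], [284.0, 197.0], [288.0, 237.0]]
```

Run:
```python
from g import *
d=np.load("w6.npy",allow_pickle=True).item();d2=np.load("w2.npy",allow_pickle=True).item();d1=np.load("w1.npy",allow_pickle=True).item()
s=np.linspace(0,1,15)[:,None];V=HANDLE[1:6];C=np.vstack([V[i]+(V[i+1]-V[i])*s for i in range(4)])
def mk(d):
    g=cv2.GaussianBlur(cv2.cvtColor(d["frame"],cv2.COLOR_RGB2GRAY),(3,3),0)
    dt=cv2.distanceTransform(255-cv2.Canny(g,40,100),cv2.DIST_L2,5);cam=-np.array(d["R"]).T@d["t"]
    def f(p):
        X=W(p,C);tn=np.gradient(X,axis=0);n=np.cross(tn,X-cam);n/=np.linalg.norm(n,axis=1)[:,None];e=0
        for k in(-1,1):
            q=proj(d,X+k*.0035*n).astype(np.float32);m=cv2.remap(dt,q[:,:1],q[:,1:],cv2.INTER_LINEAR,borderValue=8);e+=(np.minimum(m,5)**2).sum()
        return e
    return f
F={n:mk(x) for n,x in(("w6",d),("w1",d1))}
for n in(["w6"],["w1"],["w6","w1"]):
    R=sorted((sum(F[k]([BP[0]+x,BP[1]+y,a]) for k in n),round(x*1e3),round(y*1e3),a) for x in np.arange(-6,7,1.5)/1e3 for y in np.arange(-6,7,1.5)/1e3 for a in range(30,56,2))
    print(n,[(round(float(q[0])),*q[1:]) for q in R[:5]])
```

```text
['w6'] [(204, 2, 2, 40), (209, 2, 2, 42), (214, 2, 2, 38), (219, 3, 3, 36), (222, 2, 2, 44)]
['w1'] [(89, 0, 2, 38), (92, 0, 2, 36), (94, 0, -6, 36), (96, 4, -4, 46), (96, 4, -6, 44)]
['w6', 'w1'] [(383, 2, 2, 40), (387, 2, 2, 38), (396, 2, 2, 36), (416, 2, 2, 42), (422, 0, 2, 38)]
```

Basket pose refined to (0.4464,−0.2476), yaw about 39°. Grasp and lift.

```bash
sed -i 's/^BP=.*/BP=(.4464,-.2476,39.)/' g.py
python3 - <<'E'
from g import *
st=lambda n:(lambda s:print(n,round(s["clock"],2),"open",round(s["opening"],4),"F",np.round(s["contact_force"],1)))(r.sense())
b=W(BP,[0,0,.108])[0];Y=BP[2]
r.reach(*pose(b,Y,-1,back=.11))
r.servo_line(*pose(b,Y,-1),speed=.08); st("at")
r.grab(35); st("grab")
r.servo_line(*pose(b+[0,0,.03],Y,-1),speed=.05); r.wait(.2); st("up")
r.servo_line(*pose(b+[0,0,.17],Y,-1),speed=.12); st("up2")
E
```

```text
at 23.71 open 0.0878 F [ 0.3 -0.4 -0.7]
grab 24.32 open 0.0561 F [ 0.2 -0.7 -0.2]
up 25.27 open 0.0559 F [ 0.2 -0.1 -3.3]
up2 26.58 open 0.0559 F [ 0.2 -1.  -2.5]
```

Run:
```python
from g import *
st=lambda n:(lambda s:print(n,round(s["clock"],2),"open",round(s["opening"],4),"F",np.round(s["contact_force"],1)))(r.sense())
b=W(BP,[0,0,.278])[0];e=RAIL+Rz(RY)@[-.13,0,0];e[2]=.278
for k in(1/3,2/3,1):
    r.servo_line(*pose(b+(e-b)*k,BP[2]+(RY-BP[2])*k,-1),speed=.08)
st("side")
HL=RAIL-[0,0,.0773+.0799]          # handle peak when hung
G=lambda dx,dz:pose(HL+Rz(RY)@[dx,0,dz]-[0,0,.024],RY,-1)
r.servo_line(*G(-.11,.032),speed=.08); r.wait(.6); st("entry")
f0=r.sense()["contact_force"]
for n in("wrist","scene"): np.save(n[0]+"7.npy",r.snapshot(n),allow_pickle=True)
for dx in(-.06,-.03,-.02,-.012,-.006,-.002):
    r.servo_line(*G(dx,.032),speed=.06); r.wait(.1);f=np.array(r.sense()["contact_force"])-f0;print(dx,np.round(f,1))
    if np.linalg.norm(f)>4: print("CONTACT");break
st("in")
np.save("w8.npy",r.snapshot("wrist"),allow_pickle=True)
```

```text
side 30.54 open 0.0561 F [-0.2 -0.2 -2.4]
entry 32.59 open 0.0559 F [ 0.1 -0.4 -2.8]
-0.06 [-1.2 -0.2  0.3]
-0.03 [-0.9  0.7 -0.7]
-0.02 [-0.6 -0.8  0.4]
-0.012 [1.5 0.2 0.1]
-0.006 [-0.6  0.7  0.6]
-0.002 [ 0.4  0.3 -0.9]
in 36.02 open 0.056 F [ 0.5 -0.1 -3.7]
```

No contact on entry. Lower with averaged force watch.

Run:
```python
from g import *
HL=RAIL-[0,0,.0773+.0799]
G=lambda dx,dz:pose(HL+Rz(RY)@[dx,0,dz]-[0,0,.024],RY,-1)
def F():
    L=[]
    for _ in range(6): r.wait(.04);L.append(r.sense()["contact_force"])
    return np.mean(L,0)
f0=F();print(f0.round(2))
r.servo_line(*G(-.001,.016),speed=.04);print("16",(F()-f0).round(2))
r.servo_line(*G(0,.006),speed=.03);print("6",(F()-f0).round(2))
for z in np.arange(.004,-.0061,-.0015):
    r.servo_line(*G(0,z),speed=.03);f=F()-f0;print(round(z,4),f.round(2))
    if f[2]>1.5 or np.linalg.norm(f)>4: break
print(r.sense()["clock"],r.sense()["opening"]);np.save("w9.npy",r.snapshot("wrist"),allow_pickle=True)
```

```text
[-0.18  0.14 -2.88]
16 [ 0.35 -0.28 -0.07]
6 [0.53 0.03 0.08]
0.004 [0.49 0.42 0.16]
0.0025 [0.45 0.06 1.98]
38.8583 0.055944167129789564
```

Run:
```python
from g import *
HL=RAIL-[0,0,.0773+.0799]
c=HL-[0,0,.024]
r.servo_line(*pose(c+[0,0,.0012],RY,-1),speed=.03);r.wait(.2);print(np.round(r.sense()["contact_force"],1))
r.let_go();r.wait(.3);print(r.sense()["opening"],np.round(r.sense()["contact_force"],1))
r.servo_line(*pose(c+[0,0,.0012],RY,-1,back=.04),speed=.05)
r.servo_line(*pose(c+[0,0,.0012],RY,-1,back=.16),speed=.12)
P=pose(c+[0,0,.0012],RY,-1,back=.16);r.wait(1)
I=[]
for _ in range(4): I.append(r.snapshot("wrist"));r.wait(.35)
np.save("w10.npy",I[-1],allow_pickle=True)
G=[cv2.GaussianBlur(cv2.cvtColor(i["frame"],cv2.COLOR_RGB2GRAY),(5,5),0).astype(int) for i in I]
print("moving px",[(abs(G[i+1]-G[i])>15).sum() for i in range(3)])
d=I[-1]
# chamfer fit of the hung handle in the rack frame: x, z, yaw
s=np.linspace(0,1,15)[:,None];V=HANDLE[1:6]-[0,0,.132];C=np.vstack([V[i]+(V[i+1]-V[i])*s for i in range(4)])
dt=cv2.distanceTransform(255-cv2.Canny(G[-1].astype(np.uint8),40,100),cv2.DIST_L2,5);cam=-np.array(d["R"]).T@d["t"]
def e(y,z,a):
    X=HL+[0,0,z]+C@Rz(RY+a).T+Rz(RY)[:,1]*y;tn=np.gradient(X,axis=0);n=np.cross(tn,X-cam);n/=np.linalg.norm(n,axis=1)[:,None];o=0
    for k in(-1,1):
        q=proj(d,X+k*.0035*n).astype(np.float32);o+=(np.minimum(cv2.remap(dt,q[:,:1],q[:,1:],cv2.INTER_LINEAR,borderValue=8),6)**2).mean()
    return o
R=sorted((e(y,z,a),y,z,a) for y in np.arange(-8,9,2)/1e3 for z in np.arange(-40,41,2)/1e3 for a in range(-20,21,5))
print([np.round(x,3).tolist() for x in R[:4]]);print(proj(d,HL+V@Rz(RY).T).round(0).tolist(),r.sense()["clock"])
```

```text
[-0.2  1.3  5.3]
0.08747974595365127 [-0.5 -0.3  0.5]
moving px [np.int64(8), np.int64(0), np.int64(0)]
[[2.012, 0.0, 0.006, -5.0], [2.303, 0.0, 0.006, 0.0], [2.48, 0.0, 0.006, -10.0], [2.816, 0.0, 0.008, -5.0]]
[[338.0, 220.0], [341.0, 183.0], [314.0, 175.0], [288.0, 183.0], [291.0, 220.0]] 45.0333
```

The handle sits at its hung position and nothing is moving, with the gripper clear. Handing in.

```bash
python3 -c "
from station import r
print(r.hand_in())"
```

```text
the job is handed in; nothing more can be done
None
```

I hung the hook over the rail at its middle and hung the basket by its handle in the hook's lower curl, then handed the job in at about 45 s. It was still and the gripper was clear; I checked the basket hang by force readings and image fitting only, because the picture allowance was used up.

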